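# Load the second bottle on a two-post carrier and hold the carrier level

## Robot

A 6-joint arm with a two-finger parallel gripper is mounted at the origin on a cart in front of the work surface, level with it; the furniture and walls round the work are solid. World frame = base frame: x ahead of the robot, y to its left, z up, the work surface at z = 0. Lengths are in m, angles in rad, forces in N, time in s.
With the tool pointing down it reaches from about 0.35 to 0.775 m from the base axis. Payload 7.3 kg.
Tool frame: the origin (TCP) lies at the centre of the arm's flange, where the gripper is bolted on; the fingertips stand 178 mm ahead of it and the grasp point (between the pads) lies 159 mm ahead of it (tip_extent is the distance from the TCP to the fingertips, in m); z points along the fingers, y is the line along which they close (so a half turn about z gives the same grasp; the last joint's range is limited). The gripper opens to 92 mm and grips with 3 to 60 N. Pads are 19 mm wide; open, the fingers measure 130 mm over their backs; the gripper's body (75 mm by 190 mm) begins 47 mm behind the grasp point.
Start: joints at [0.957, 0.342, 1.524, -0, 1.275, -0.146], TCP at [0.237, 0.469, 0.405] pointing down, gripper open.
Joint ranges: [-2.53, 2.53], [-0.77, 2.02], [0.04, 2.7], [-1, 4.14], [0.28, 2.66], [-3.11, 3.11]. Speed limits (rad/s): [2.57, 2.57, 3.14, 3.14, 3.14, 3.14].

## Interface

Orientations are given as [roll, pitch, yaw] about the fixed x, y, z axes, in that order (R = Rz(yaw) Ry(pitch) Rx(roll)).
In Python, from cell import * gives the robot as it stands.
- The arm moves only by the tool arm_command, never from a script. Its arguments are lists of equal length, an entry for each row: "xyz": the shift along the world's x, y, z in mm, a list of three; "spin": the turn about the world's z in degrees. In form: {"xyz": [[tx, ty, tz], ...], "spin": [spin, ...]}. A call has 1 to 20 rows; each row shifts and turns the commanded pose from where the row before left it; what a row does not reach is not made up. A row lasts 1/10 s, in which the tool goes at most 50 mm and 8.59 degrees, less where a joint would pass 70% of its speed; a pose out of reach is approached as far as the arm can. A call with a gripper value outside its range is refused whole. "jaw" is the opening, from -1 (shut) to 1 (fully open), set as the call begins (left out, the last holds). The fingers move at their own pace and stop on an object; "squeeze" is the grip in N (left out, the last holds). Time passes only in rows, so rows that do not move let the fingers close. It gives the time, the measured TCP pose, the force, the opening and the grip force at its end, in the units of the state.
- observe(): the state, without advancing time (a new reading comes with each control period).
- read_camera(name): name is "scene" or "side" or "wrist"; returns a dict with "img" (384x512x3 uint8, red, green, blue), "depth" (384x512 float32, m along the optical axis (not along the pixel's ray), 0 where there is no reading), "fx", "fy", "cx", "cy" (pixels), "world_from_camera" (4x4, takes a point from camera to world coordinates). Camera axes: x right, y up, looking along -z (the intrinsics and any distortion apply to the point x, -y, -z); pixel columns grow to the right and rows downward; lengths in m; the calibration is good to about 2 mm. A picture is of the moment at which its call begins.
- hand_in(): hands the job in; it is judged then, once.
The state is a dict: "time": time; "qpos": joint angles; "qvel": joint speeds; "joint_efforts": joint torques, N m; "tool_pos": TCP position; "tool_rot": TCP orientation; "contact_force": force on the tool from outside, world axes, zero at the start; "torque": the same for the moment, N m; "opening": finger opening in m; "grip_force": force on a finger pad.
Only numpy, scipy, OpenCV 4.12 (cv2) and the standard library are available. Lean on these libraries where they do the work, as an engineer would, in place of code of your own. Each camera call takes 0.05 s, during which the arm holds its last target. There are 200 camera calls.

## Task

Two matching bottles are to be carried together on the bottle carrier, the low aluminium stand with two round posts and a black T-handle in the middle. From the three bottles standing on the worktop take the one of the same size as the bottle already on the carrier (the middle-sized one), stand it upright and centred on the empty post and let go of it. Then take the carrier by its handle, lift it to about 10 cm above the worktop and finish while still holding it there in the gripper, steady and level, with both bottles standing on their posts; keep the carrier level all the way and do not disturb the other two bottles.

Things in the scene. Friction and masses are not known exactly. Their poses are not given: they have to be found in the camera images.
- carrier: Loose two-post bottle carrier, about 0.35 kg: an aluminium plate 64 x 230 mm, 8 mm high over its rubber feet, with a round post near each end and a T-handle in the middle. Origin: centre of the underside of the feet (z = 0 when it stands on the worktop). x: across the plate; y: along the plate, from the empty post towards the loaded post; z: up. It may stand at any yaw.
- handle (a point): Centre of the black grip bar of the T-handle, 105 mm above the carrier's underside, midway between the posts. The bar is 60 mm long along the carrier's y, 14 mm thick along its x (pinch it across this), 20 mm high, its top at 115 mm; below it a round rod of 12 mm diameter runs down to the plate.
- empty_post (a point): Centre of the flat top of the empty post, 40 mm above the carrier's underside, at carrier y = -90 mm. The top is a plain rubber disc of 30 mm diameter without a rim, narrower than the bottle. Axes as the carrier.
- loaded_post (a point): Centre of the flat top of the other post, same shape and height, at carrier y = +90 mm; a bottle stands on it at the start. Axes as the carrier.
- bottle: The loose bottle to load: white plastic, with a screw cap, 38 mm diameter, 75 mm high, about 0.09 kg, the same as the one on the carrier; straight round wall up to about 50 mm. It stands on the worktop. Origin: centre of its underside, z up.
- seated_bottle: The bottle already standing loose on the loaded post: the same kind, 38 mm diameter, 75 mm high, about 0.09 kg. Origin: centre of its underside, z up.
- big_bottle: Bystander: a brown bottle, 48 mm diameter, 90 mm high, standing on the worktop. Origin: centre of its underside.
- small_bottle: Bystander: a white bottle, 32 mm diameter, 60 mm high, standing on the worktop. Origin: centre of its underside.
Things that resemble listed ones, but are neither listed nor needed, are in the scene too. What is shaped like the bottle but red is not meant.

How it is judged:
On the way, in this order (a step that is already met when the one before it is completed fails the run):
1. the bottle stands upright and centred on the empty post, let go, while the carrier stands on the worktop (distance between bottle and empty_post below 0.012 m and angle between bottle's own z axis and vertical below 0.1 rad and contact force between the fingers and bottle below 0.1 N and contact force between bottle and carrier above 0.3 N and linear speed of bottle below 0.03 m/s and height (world z) of carrier below 0.01 m), for 0.2 s.
2. the carrier is lifted clear of the worktop by its handle with both bottles on it (height (world z) of carrier above 0.03 m and contact force between the fingers and carrier above 1 N and distance between bottle and empty_post below 0.014 m and distance between seated_bottle and loaded_post below 0.014 m), for 0.2 s.
At the end, for the whole second after the job is handed in: Fingers hold the carrier at its handle, underside 60 to 150 mm up, tilt under 0.1 rad, at rest (under 20 mm/s, 0.1 rad/s); both matching bottles stand upright on their posts within 14 mm of the centres, not touched by the arm; the carrier touches no other bottle (height (world z) of carrier between 0.06 and 0.15 m and angle between carrier's own z axis and vertical below 0.1 rad and linear speed of carrier below 0.02 m/s and angular speed of carrier below 0.1 rad/s and contact force between the fingers and carrier above 1 N and distance between the grasp point and handle below 0.045 m and contact force between carrier and big_bottle below 0.1 N and contact force between carrier and small_bottle below 0.1 N and contact force between the arm and bottle below 0.1 N and contact force between the arm and seated_bottle below 0.1 N and contact force between each of bottle, seated_bottle and carrier above 0.3 N and distance between bottle and empty_post below 0.014 m and distance between seated_bottle and loaded_post below 0.014 m and angle between each of bottle, seated_bottle's own z axis and vertical below 0.15 rad); the arm keeps its last pose, push and grip.
It fails at once if the carrier is tilted by more than 0.2 rad (angle between carrier's own z axis and vertical above 0.2 rad).
It fails at once if the seated bottle leaves its post (distance between seated_bottle and loaded_post above 0.02 m).
It fails at once if the big bottle is moved by more than 30 mm or tipped (distance of big_bottle from where it was at the start of the episode above 0.03 m or angle between big_bottle's own z axis and vertical above 0.4 rad).
It fails at once if the small bottle is moved by more than 30 mm or tipped (distance of small_bottle from where it was at the start of the episode above 0.03 m or angle between small_bottle's own z axis and vertical above 0.4 rad).
It also fails if it takes over 48 s, if anything falls off the work surface, if the arm or the gripper's body presses on something with over 40 N, if the wrist force passes 120 N, or if a joint passes its speed limit or range.

## Working session

There is one attempt and no reset: what is moved stays moved. The work goes in short steps, Python scripts to look and compute and a tool call to move; the robot and the scene stay as the last step left them, time stands still between calls to the robot, and variables do not carry over. Pictures are saved under pics/ and viewed, at most 10 in all, crops included, and the job is handed in when it is done.

Besides the shell and the picture viewer there is one more tool, called after "Emit:" as name(argument=value, ...), one argument or row to a line, values as JSON. arm_command: Moves the arm, as the interface text tells. Its arguments: {"type":"object","properties":{"xyz":{"type":"array","items":{"type":"array","items":{"type":"number"}}},"spin":{"type":"array","items":{"type":"number"}},"jaw":{"type":"number"},"squeeze":{"type":"number"}},"required":["xyz","spin"]}

```bash
mkdir -p pics; cat > h.py <<'E'
from cell import *
import numpy as np, cv2
def snap(n,tag):
    c=read_camera(n); cv2.imwrite(f'pics/{tag}.png',c['img'][:,:,::-1]); np.savez(f'/tmp/{tag}.npz',**{k:v for k,v in c.items()}); return c
def cloud(c):
    h,w=c['depth'].shape; u,v=np.meshgrid(np.arange(w),np.arange(h)); d=c['depth']
    p=np.stack([(u-c['cx'])/c['fx']*d,-(v-c['cy'])/c['fy']*d,-d],-1)
    T=c['world_from_camera']; P=p@T[:3,:3].T+T[:3,3]; P[d==0]=np.nan; return P
def ray(c,u,v,z):
    T=c['world_from_camera']; r=T[:3,:3]@np.array([(u-c['cx'])/c['fx'],-(v-c['cy'])/c['fy'],-1]); o=T[:3,3]; return o+r*(z-o[2])/r[2]
E
python3 - <<'E'
from h import *
a=snap('scene','scene0');b=snap('side','side0');w=snap('wrist','wrist0')
for c in(a,b,w): print(c.keys(),c['fx'],c['world_from_camera'].round(3).tolist())
cv2.imwrite('pics/m0.png',cv2.resize(np.vstack([np.hstack([a['img'],b['img']]),np.hstack([w['img'],w['img']*0])])[:,:,::-1],(800,600)))
print(observe())
E
```

```text
dict_keys(['img', 'depth', 'fx', 'fy', 'cx', 'cy', 'world_from_camera']) 438.61255727910526 [[0.898, 0.167, -0.408, 0.074], [-0.44, 0.395, -0.806, -0.898], [0.027, 0.903, 0.428, 0.574], [0.0, 0.0, 0.0, 1.0]]
dict_keys(['img', 'depth', 'fx', 'fy', 'cx', 'cy', 'world_from_camera']) 446.6102257270134 [[1.0, -0.019, 0.017, 0.553], [0.024, 0.491, -0.871, -0.89], [0.008, 0.871, 0.491, 0.61], [0.0, 0.0, 0.0, 1.0]]
dict_keys(['img', 'depth', 'fx', 'fy', 'cx', 'cy', 'world_from_camera']) 288.1848831787509 [[0.452, -0.864, -0.223, 0.177], [0.892, 0.437, 0.116, 0.499], [-0.003, -0.251, 0.968, 0.385], [0.0, 0.0, 0.0, 1.0]]
{'time': 0.15, 'qpos': array([ 9.56974963e-01,  3.42598420e-01,  1.52473791e+00, -1.24838203e-06,
        1.27537985e+00, -1.45989173e-01]), 'qvel': array([-0.00043513,  0.00021643, -0.00379028,  0.00057052, -0.00089948,
       -0.00021478]), 'joint_efforts': array([ 1.13104299e-03, -4.31470621e+01, -2.44352889e+01,  7.18632247e-02,
        5.37233788e-02, -8.61308217e-05]), 'tool_pos': array([0.2366825 , 0.46853952, 0.40420677]), 'tool_rot': array([-3.14048091e+00, -1.62259277e-04,  2.67376074e+00]), 'contact_force': array([ 0.48751876, -0.38096308,  0.1967325 ]), 'torque': array([ 0.0447688 , -0.04656079,  0.05179461]), 'grip_force': 0.0, 'opening': 0.09165900862738889}
```

View pics/m0.png

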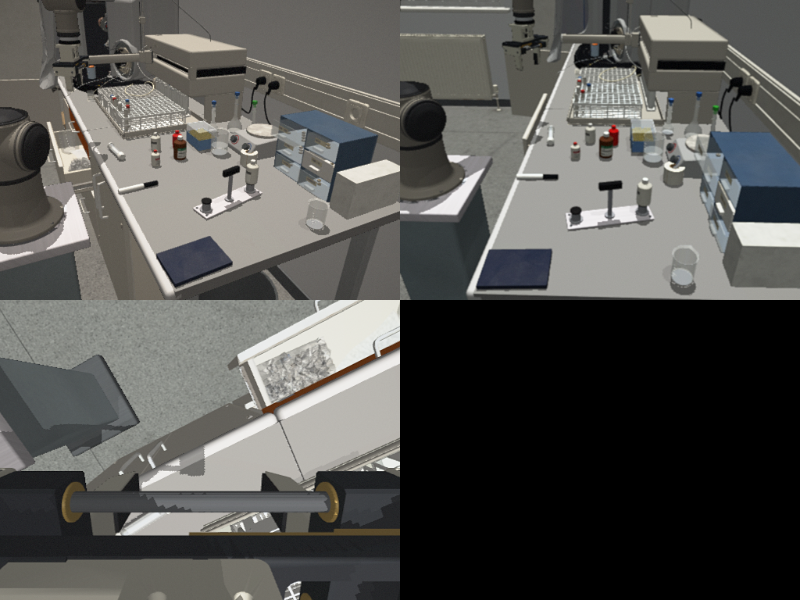

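The top-left panel is the scene view: carrier plate at about (228,203), seated bottle (251,174), handle (231,172), empty post (206,205), and a bottle group at (155–180,145). The top-right panel is the side view.

Candidates in the side view (panel px):
- white bottle (575,152)
- white bottle (590,133)
- red bottle (613,135), excluded by colour
- brown bottle (606,146), the big one

I'll check these in one close crop.

```bash
python3 - <<'E'
from h import *
def L(t): return dict(np.load(f'/tmp/{t}.npz'))
a,b=L('scene0'),L('side0')
ca=cv2.resize(a['img'][150:215,175:265],(540,390),interpolation=0)[:,:400]
cb=cv2.resize(b['img'][145:210,205:295],(540,390),interpolation=0)[:,:400]
cv2.imwrite('pics/c1.png',np.hstack([ca,cb])[:,:,::-1])
# point clouds: clusters above the table
for n,c in(('scene',a),('side',b)):
    P=cloud(c); 
    m=(P[...,2]>.012)&(P[...,2]<.135)&(P[...,0]>.2)&(P[...,0]<.85)&(P[...,1]>-.45)&(P[...,1]<.45)
    k,l,s,ce=cv2.connectedComponentsWithStats(m.astype(np.uint8),connectivity=4)
    for i in range(1,k):
        if s[i,4]>40:
            q=P[l==i]; t=q[q[:,2]>q[:,2].max()-.012]
            print(n,s[i].tolist(),'lo',q.min(0).round(3),'hi',q.max(0).round(3),'top',np.median(t,0).round(3),c['img'][l==i].mean(0).astype(int))
E
```

```text
scene [151, 125, 195, 122, 6854] lo [ 0.385 -0.165  0.012] hi [0.85  0.45  0.135] top [0.808 0.433 0.129] [128 122 115]
scene [351, 178, 115, 113, 5784] lo [ 0.693 -0.384  0.012] hi [ 0.85  -0.029  0.134] top [ 0.83  -0.242  0.126] [122 121 117]
scene [137, 182, 24, 21, 190] lo [0.316 0.234 0.012] hi [0.357 0.36  0.029] top [0.334 0.288 0.023] [185 182 175]
scene [285, 212, 22, 46, 413] lo [ 0.532 -0.176  0.012] hi [ 0.592 -0.149  0.117] top [ 0.559 -0.167  0.113] [63 61 61]
scene [151, 231, 51, 14, 175] lo [0.271 0.008 0.012] hi [0.4   0.025 0.019] top [0.334 0.015 0.015] [163 161 156]
scene [256, 253, 16, 19, 208] lo [ 0.457 -0.198  0.012] hi [ 0.493 -0.167  0.043] top [ 0.473 -0.185  0.04 ] [70 68 67]
scene [248, 303, 35, 18, 193] lo [ 0.379 -0.348  0.012] hi [ 0.43  -0.293  0.015] top [ 0.407 -0.319  0.013] [60 64 78]
scene [206, 310, 55, 44, 683] lo [ 0.287 -0.4    0.012] hi [ 0.372 -0.295  0.015] top [ 0.329 -0.343  0.013] [64 66 79]
scene [247, 312, 14, 10, 50] lo [ 0.372 -0.336  0.012] hi [ 0.39  -0.304  0.015] top [ 0.379 -0.323  0.013] [56 60 76]
scene [238, 315, 25, 14, 10
[... 689 characters left out ...]
19, 182, 12, 19, 193] lo [0.431 0.136 0.013] hi [0.461 0.165 0.06 ] top [0.445 0.153 0.052] [120 110 102]
side [149, 223, 54, 4, 165] lo [0.274 0.008 0.012] hi [0.402 0.025 0.019] top [0.336 0.017 0.014] [163 165 162]
side [303, 228, 20, 47, 693] lo [ 0.633 -0.164  0.012] hi [ 0.671 -0.132  0.115] top [ 0.652 -0.146  0.111] [116 116 110]
side [255, 231, 30, 47, 544] lo [ 0.536 -0.177  0.012] hi [ 0.593 -0.151  0.116] top [ 0.563 -0.165  0.113] [48 49 50]
side [218, 264, 15, 21, 236] lo [ 0.462 -0.196  0.012] hi [ 0.49  -0.164  0.042] top [ 0.477 -0.183  0.039] [54 54 55]
side [347, 314, 36, 49, 1365] lo [ 0.695 -0.382  0.012] hi [ 0.749 -0.327  0.07 ] top [ 0.724 -0.345  0.064] [151 153 150]
```

View pics/c1.png

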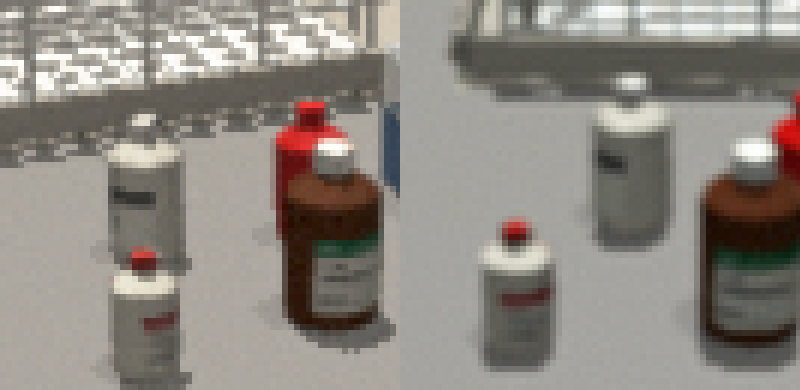

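The crop shows four bottles. The small one has a red cap and stands in front (crop 515,300). The brown one is at (750,250). The red decoy is behind the brown one. The white bottle with a white cap at side crop (632,170), about pixel (244,173), matches the seated bottle, so that is my target.

```bash
python3 - <<'E'
from h import *
def L(t): return dict(np.load(f'/tmp/{t}.npz'))
a,b=L('scene0'),L('side0')
def circ(q):
    from scipy.optimize import least_squares
    r=least_squares(lambda p:np.hypot(q[:,0]-p[0],q[:,1]-p[1])-p[2],[*q[:,:2].mean(0)+[0,.015],.019],loss='soft_l1',f_scale=.001).x
    return r.round(4)
W={'white':((193,166,207,196),(237,156,250,188)),'brown':((220,176,240,206),(255,168,272,204)),'small':((193,190,206,215),(218,180,231,208)),
 'seated':((305,200,335,245),(303,226,325,262)),'red':((0,0,1,1),(0,0,1,1))}
for k,w in W.items():
  for n,c,(x0,y0,x1,y1) in(('scene',a,w[0]),('side',b,w[1])):
    P=cloud(c)[y0:y1,x0:x1].reshape(-1,3); P=P[~np.isnan(P[:,0])]
    if len(P)<9: continue
    med=np.median(P[P[:,2]>.015],0); P=P[np.hypot(*(P-med)[:,:2].T)<.035]
    lo=.05 if k=='seated' else .01
    q=P[(P[:,2]>lo)&(P[:,2]<lo+.035)]
    print(k,n,'zmax',np.percentile(P[:,2],99).round(3),circ(q) if len(q)>8 else len(q), 'cap',P[P[:,2]>P[:,2].max()-.012].mean(0).round(3))
# plate, handle, post
for n,c in(('scene',a),('side',b)):
    P=cloud(c); I=c['img'].astype(int)
    R=(P[...,0]>.42)&(P[...,0]<.72)&(P[...,1]>-.24)&(P[...,1]<-.09)
    m=R&(P[...,2]>.006)&(P[...,2]<.0115); r=cv2.minAreaRect(P[m][:,:2].astype(np.float32)*1000); print(n,'plate',r,P[m][:,2].mean())
    q=P[R&(P[...,2]>.111)&(P[...,2]<.12)&(P[...,0]<.61)]; print('bartop',q.mean(0).round(4),len(q),np.polyfit(q[:,0],q[:,1],1),q.min(0),q.max(0))
    q=P[R&(P[...,2]>.036)&(P[...,2]<.045)&(P[...,0]<.505)]; print('posttop',(q.min(0)+q.max(0))/2,q.max(0)-q.min(0),len(q))
E
```

```text
white scene zmax 0.074 [0.4891 0.276  0.0187] cap [0.488 0.275 0.07 ]
white side zmax 0.072 [0.4903 0.277  0.0185] cap [0.49  0.275 0.068]
brown scene zmax 0.086 [0.5485 0.1747 0.0237] cap [0.545 0.168 0.081]
brown side zmax 0.089 [0.5497 0.1759 0.024 ] cap [0.55  0.169 0.086]
small scene zmax 0.06 [0.4439 0.1542 0.0154] cap [0.443 0.151 0.055]
small side zmax 0.058 [0.4456 0.1542 0.0148] cap [0.445 0.152 0.053]
seated scene zmax 0.115 [ 0.6517 -0.1429  0.0191] cap [ 0.65  -0.146  0.111]
seated side zmax 0.115 [ 0.6526 -0.142   0.0191] cap [ 0.652 -0.145  0.11 ]
scene plate ((563.0380249023438, -162.91458129882812), (231.6964111328125, 66.71517944335938), 11.963861465454102) 0.00846006134154103
bartop [ 0.5599 -0.1651  0.1143] 103 [ 0.19201856 -0.27260988] [ 0.53197844 -0.17532132  0.11103202] [ 0.59186435 -0.15073005  0.11670974]
posttop [ 0.47475358 -0.18287862  0.03963254] [0.03038514 0.03030149 0.00619921] 98
side plate ((564.010498046875, -162.49952697753906), (229.3848114013672, 66.93617248535156), 11.84516429901123) 0.007706821512069384
bartop [ 0.564  -0.1633  0.1135] 141 [ 0.19233627 -0.27177805] [ 0.53557075 -0.17514834  0.11114705] [ 0.59259721 -0.15089958  0.11648065]
posttop [ 0.47612957 -0.1795343   0.03903874] [0.02839887 0.03068065 0.00555217] 125
```

```bash
python3 - <<'E'
from h import *
P=np.vstack([cloud(dict(np.load(f'/tmp/{t}.npz'))).reshape(-1,3) for t in('scene0','side0')])
P=P[~np.isnan(P[:,0])]
d=P[:,:2]-[.4897,.2765]; m=(P[:,2]>.02)&(np.hypot(*d.T)<.2)&(np.hypot(*d.T)>.028)
H={}
for p in P[m]:
    k=(int((p[0])//.03),int(p[1]//.03)); H[k]=max(H.get(k,0),p[2])
ys=range(15,1,-1); xs=range(9,24)
print('     ',*(f'{x*30:4d}' for x in xs))
for y in ys: print(f'{y*30:4d}:',*(f'{int(1000*H.get((x,y),0)):4d}' for x in xs))
print('y of rack front, x .45-.53, z by band:')
for z in(.02,.04,.06,.08,.1):
    q=P[(abs(P[:,0]-.49)<.04)&(P[:,1]>.305)&(P[:,1]<.5)&(abs(P[:,2]-z)<.01)]; print(z,len(q),q[:,1].min().round(3) if len(q) else '')
E
```

```text
270  300  330  360  390  420  450  480  510  540  570  600  630  660  690
 450:    0    0    0    0  120  122   92   92   92   92   91    0    0    0    0
 420:    0    0    0   41  115  121   92   92   92   92   92   91    0    0    0
 390:    0    0    0   43   45   45   46   44   44   44   45   46   44    0    0
 360:    0    0   25   37   44   29   27   40   34   29    0   44   35    0    0
 330:    0   28   27    0    0    0    0    0    0    0    0    0    0    0    0
 300:    0   23   25    0    0    0    0    0    0    0    0    0   81   80    0
 270:    0   23   25    0    0    0    0    0    0   57   72    0   81   81    0
 240:    0   21   28    0    0    0    0    0    0   75   76    0   81   81    0
 210:    0    0   29    0    0    0    0    0    0    0    0    0   81   82    0
 180:    0    0    0    0    0    0    0    0   76   89    0    0   81   80    0
 150:    0    0    0    0    0   61   59    0   89   91   67    0    0    0    0
 120:    0    0    0    0    0   62   49    0   66   62    0    0    0    0    0
  90:    0    0    0    0    0    0    0    0    0    0    0    0    0    0    0
  60:    0    0    0    0    0    0    0    0    0    0    0    0    0    0    0
y of rack front, x .45-.53, z by band:
0.02 453 0.389
0.04 246 0.389
0.06 258 0.434
0.08 305 0.435
0.1 117 0.435
```

The measurements agree between both views to about 1 mm. The target is at (0.490, 0.2765), 74 mm high and 37–38 mm in diameter. The post top is at (0.4755, −0.181, 0.0395) and the carrier yaw axis is at 11.9°. Keeping the present finger direction (63°) clears the brown bottle and the rack.

Emit:
arm_command(
  xyz=[
    [10, -8, 0],
    [25, -19, 0],
    [30, -23, 0],
    [30, -23, 0],
    [30, -23, 0],
    [30, -23, 0],
    [30, -23, 0],
    [30, -23, 0],
    [25, -18, -10],
    [13, -9, -20],
    [0, 0, -30],
    [0, 0, -30],
    [0, 0, -25],
    [0, 0, -15],
    [0, 0, 0],
    [0, 0, 0],
  ],
  spin=[0, 0, 0, 0, 0, 0, 0, 0, 0, 0, 0, 0, 0, 0, 0, 0],
  jaw=1,
)

```text
time: 1.75
tool_pos: [0.4901, 0.2762, 0.2751]
tool_rot: [3.142, 0.0, 2.673]
contact_force: [0.2, 0.8, -0.6]
opening: 0.0917
grip_force: 0.0
```

```bash
python3 - <<'E'
from h import *
o=observe();print(o['tool_pos'],o['tool_rot'],o['time'])
w=snap('wrist','w1');P=cloud(w).reshape(-1,3);P=P[~np.isnan(P[:,0])]
d=np.hypot(P[:,0]-.49,P[:,1]-.2765);q=P[(d<.03)&(P[:,2]>.012)&(P[:,2]<.085)]
print(len(q),q[:,2].max() if len(q) else 0)
for a,b in((.066,.08),(.05,.066),(.012,.048)):
    r=q[(q[:,2]>a)&(q[:,2]<b)]
    if len(r): print(a,len(r),r.mean(0).round(4),r.min(0).round(4),r.max(0).round(4))
E
```

```text
[0.49010363 0.27617341 0.2750572 ] [3.14158319e+00 1.20319482e-04 2.67348443e+00] 1.75
2419 0.07634143478348446
0.066 440 [0.487  0.2791 0.0738] [0.4805 0.2712 0.0662] [0.4952 0.2864 0.0763]
0.05 1614 [0.4849 0.2795 0.0587] [0.4694 0.2595 0.05  ] [0.5065 0.2969 0.0659]
0.012 339 [0.4732 0.2835 0.0317] [0.4689 0.2611 0.012 ] [0.4887 0.2967 0.0479]
```

View pics/w1.png

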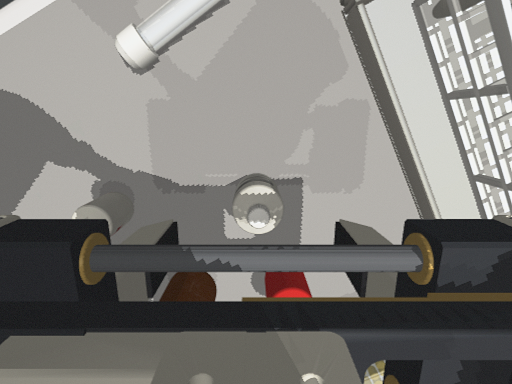

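The wrist view shows the white-capped bottle at (258,205), centred between the fingers. Small, brown and red bottles are all clear. I'll descend and grip.

Emit:
arm_command(
  xyz=[
    [-1, 1, -15],
    [0, 0, -20],
    [0, 0, -20],
    [0, 0, -14],
    [0, 0, -7],
    [0, 0, 0],
  ],
  spin=[0, 0, 0, 0, 0, 0],
)

```text
time: 2.4
tool_pos: [0.4888, 0.2776, 0.1989]
tool_rot: [3.142, 0.0, 2.674]
contact_force: [0.4, -0.7, -0.1]
opening: 0.0917
grip_force: 0.0
```

Emit:
arm_command(
  xyz=[
    [0, 0, 0],
    [0, 0, 0],
    [0, 0, 0],
    [0, 0, 0],
    [0, 0, 0],
    [0, 0, 0],
    [0, 0, 0],
    [0, 0, 0],
    [0, 0, 0],
    [0, 0, 0],
  ],
  spin=[0, 0, 0, 0, 0, 0, 0, 0, 0, 0],
  jaw=-1,
  squeeze=12,
)

```text
time: 3.4
tool_pos: [0.4887, 0.2776, 0.1987]
tool_rot: [3.142, -0.0, 2.674]
contact_force: [-0.2, 0.3, 0.6]
opening: 0.037
grip_force: 12.0
```

Emit:
arm_command(
  xyz=[
    [0, 0, 8],
    [0, 0, 20],
    [0, 0, 30],
    [0, 0, 35],
    [0, 0, 30],
    [0, -10, 20],
    [0, -20, 7],
    [-1, -30, 0],
    [-2, -35, 0],
    [-2, -40, 0],
    [-2, -40, 0],
    [-2, -40, 0],
    [-2, -40, 0],
    [-2, -40, 0],
    [0, -40, 0],
    [0, -40, 0],
    [0, -35, 0],
    [0, -25, 0],
    [0, -15, 0],
    [0, -9, 0],
  ],
  spin=[0, 0, 0, 0, 0, 0, 2, 4, 4, 4, 4, 4, 4, 4, 4, 3, 1.7, 0, 0, 0],
)

```text
time: 5.4
tool_pos: [0.4756, -0.1823, 0.349]
tool_rot: [3.141, 0.0, -2.935]
contact_force: [0.7, -0.1, -0.8]
opening: 0.0368
grip_force: 12.0
```

Emit:
arm_command(
  xyz=[
    [0, 0, -10],
    [0, 0, -20],
    [0, 0, -15],
    [0, 0, -5],
    [0, 0, 0],
    [0, 0, 0],
  ],
  spin=[0, 0, 0, 0, 0, 0],
)

```text
time: 6.0
tool_pos: [0.476, -0.1809, 0.2991]
tool_rot: [-3.141, 0.001, -2.933]
contact_force: [-0.7, -0.2, -0.8]
opening: 0.0371
grip_force: 12.0
```

```bash
python3 - <<'E'
from h import *
o=observe();print(o['tool_pos'],o['tool_rot'],o['opening'],o['grip_force'])
I=[]
for n in('scene','side','wrist'):
    c=snap(n,n+'2');P=cloud(c).reshape(-1,3);P=P[~np.isnan(P[:,0])]
    q=P[(abs(P[:,0]-.475)<.04)&(abs(P[:,1]+.182)<.03)]
    b=q[(q[:,2]>.05)&(q[:,2]<.16)]; print(n,len(b),b[:,2].min() if len(b) else '')
    lo=b[b[:,2]<b[:,2].min()+.018]
    if len(b): print(lo.min(0).round(4),lo.max(0).round(4),lo.mean(0).round(4))
    t=q[(q[:,2]>.036)&(q[:,2]<.045)]
    if len(t): print('post',len(t),(t.min(0)+t.max(0))/2,np.ptp(t,0))
    I.append(c['img'])
a=cv2.resize(I[0][190:310,220:380],(400,300));b=cv2.resize(I[1][190:310,180:340],(400,300))
w=cv2.resize(I[2],(400,300))
cv2.imwrite('pics/m2.png',np.vstack([np.hstack([a,b]),np.hstack([w,w*0])])[:,:,::-1])
E
```

```text
[ 0.47598878 -0.18089497  0.29914616] [-3.14138746e+00  5.13752169e-04 -2.93314220e+00] 0.03709985474609553 12.000019212719053
scene 465 0.1005734750195385
[ 0.4571 -0.2039  0.1006] [ 0.4908 -0.1766  0.1185] [ 0.4696 -0.1953  0.1102]
post 97 [ 0.4748646  -0.18222738  0.03966777] [0.03062607 0.03119771 0.00635569]
side 208 0.10004093122974811
[ 0.4591 -0.2024  0.1   ] [ 0.496  -0.1852  0.1176] [ 0.4792 -0.1968  0.1097]
post 130 [ 0.47591737 -0.17985223  0.03898847] [0.02884314 0.03207987 0.00553502]
wrist 4005 0.10177556971209281
[ 0.4568 -0.2012  0.1018] [ 0.4739 -0.1661  0.1197] [ 0.4603 -0.1851  0.1129]
post 580 [ 0.46981721 -0.18029975  0.0394599 ] [0.02102409 0.02998091 0.00610107]
```

View pics/m2.png

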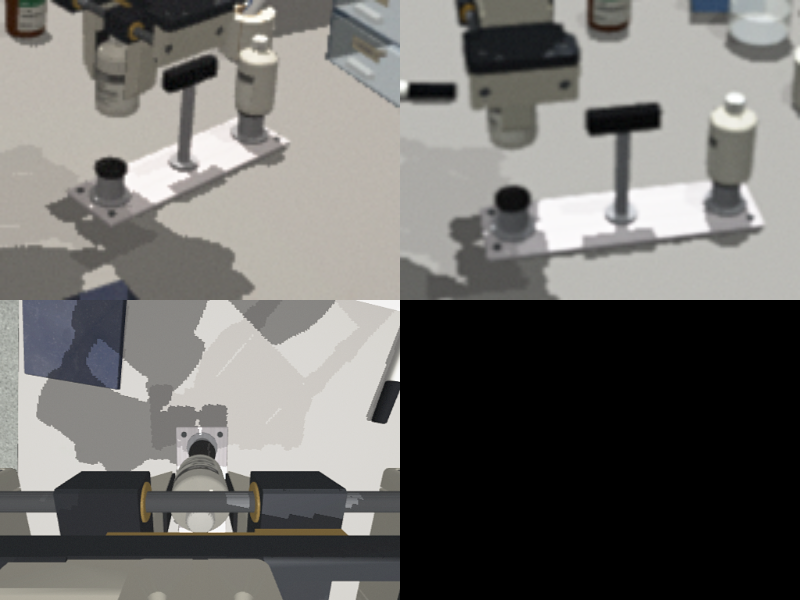

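Scene and side crops show the gripped bottle upright above the empty post, with its bottom at 0.100 and the post top at 0.039. I'll fit the bottle axis before lowering it.

```bash
python3 - <<'E'
from h import *
from scipy.optimize import least_squares
for t in('scene2','side2','wrist2'):
    P=cloud(dict(np.load(f'/tmp/{t}.npz'))).reshape(-1,3);P=P[~np.isnan(P[:,0])]
    for z0,z1 in((.102,.122),(.052,.085)):
        c=(.4755,-.181) if z0>.1 else (.652,-.143)
        q=P[(np.hypot(P[:,0]-c[0],P[:,1]-c[1])<.026)&(P[:,2]>z0)&(P[:,2]<z1)]
        if len(q)>20: print(t,z0,len(q),least_squares(lambda p:np.hypot(q[:,0]-p[0],q[:,1]-p[1])-.019,c,loss='soft_l1',f_scale=.001).x.round(4))
    # post side wall
    q=P[(np.hypot(P[:,0]-.4755,P[:,1]+.181)<.02)&(P[:,2]>.02)&(P[:,2]<.036)]
    if len(q)>20: print('post',len(q),least_squares(lambda p:np.hypot(q[:,0]-p[0],q[:,1]-p[1])-p[2],[.4755,-.181,.014],loss='soft_l1',f_scale=.001).x.round(4))
E
```

```text
scene2 0.102 132 [ 0.4768 -0.1823]
scene2 0.052 199 [ 0.6518 -0.143 ]
post 63 [ 0.4749 -0.1817  0.0118]
side2 0.102 146 [ 0.478  -0.1816]
side2 0.052 255 [ 0.6528 -0.1419]
post 62 [ 0.4763 -0.1805  0.0118]
wrist2 0.102 351 [ 0.4762 -0.1822]
```

Emit:
arm_command(
  xyz=[
    [-1.5, 1, -10],
    [0, 0, -18],
    [0, 0, -15],
    [0, 0, -9],
    [0, 0, -5],
    [0, 0, -2],
    [0, 0, -1],
    [0, 0, 0],
    [0, 0, 0],
  ],
  spin=[0, 0, 0, 0, 0, 0, 0, 0, 0],
)

```text
time: 7.05
tool_pos: [0.4743, -0.1804, 0.2392]
tool_rot: [-3.141, 0.001, -2.934]
contact_force: [-0.3, 0.5, -0.6]
opening: 0.037
grip_force: 12.0
```

Emit:
arm_command(
  xyz=[
    [0, 0, -0.6],
    [0, 0, -0.4],
    [0, 0, 0],
  ],
  spin=[0, 0, 0],
)

```text
time: 7.35
tool_pos: [0.4744, -0.1804, 0.2386]
tool_rot: [-3.141, 0.001, -2.934]
contact_force: [-1.4, 0.6, 5.6]
opening: 0.0369
grip_force: 12.0
```

The 5.6 N upward force shows the bottle is on the post. I'll release it and check before going up.

Emit:
arm_command(
  xyz=[
    [0, 0, 0],
    [0, 0, 0],
    [0, 0, 0],
    [0, 0, 0],
    [0, 0, 0],
    [0, 0, 0],
    [0, 0, 0],
    [0, 0, 0],
  ],
  spin=[0, 0, 0, 0, 0, 0, 0, 0],
  jaw=0.6,
)

```text
time: 8.15
tool_pos: [0.4742, -0.1804, 0.2377]
tool_rot: [3.141, -0.0, -2.934]
contact_force: [-0.1, 0.6, -0.6]
opening: 0.0731
grip_force: 0.0
```

Emit:
arm_command(
  xyz=[
    [0, 0, 8],
    [0, 0, 20],
    [0, 0, 30],
    [0, 0, 30],
    [0, 0, 20],
    [0, 0, 10],
    [0, 0, 0],
  ],
  spin=[0, 0, 0, 0, 0, 0, 0],
)

```text
time: 8.85
tool_pos: [0.4743, -0.1804, 0.3571]
tool_rot: [-3.14, 0.002, -2.934]
contact_force: [0.8, -0.4, -0.1]
opening: 0.0733
grip_force: 0.0
```

```bash
python3 - <<'E'
from h import *
from scipy.optimize import least_squares
I=[]
for n in('scene','side'):
    k=snap(n,n+'3');I.append(k['img']);G=cloud(k);P=G.reshape(-1,3);P=P[~np.isnan(P[:,0])]
    for c in((.4755,-.181),(.652,-.143)):
      for z0,z1 in((.045,.06),(.07,.085)):
        q=P[(np.hypot(P[:,0]-c[0],P[:,1]-c[1])<.026)&(P[:,2]>z0)&(P[:,2]<z1)]
        if len(q)>20: print(n,z0,len(q),least_squares(lambda p:np.hypot(q[:,0]-p[0],q[:,1]-p[1])-.019,c,loss='soft_l1',f_scale=.001).x.round(4))
    R=(P[:,0]>.42)&(P[:,0]<.72)&(P[:,1]>-.24)&(P[:,1]<-.09)
    print('plate',cv2.minAreaRect(P[R&(P[:,2]>.006)&(P[:,2]<.0115)][:,:2].astype(np.float32)*1000))
    q=P[R&(P[:,2]>.111)&(P[:,2]<.12)&(abs(P[:,0]-.5635)<.035)]; q=q[q[:,0]<.6]
    print('bar',len(q),(q.min(0)+q.max(0))/2,np.ptp(q,0))
a=cv2.resize(I[0][190:310,220:380],(400,300));b=cv2.resize(I[1][190:310,180:340],(400,300))
cv2.imwrite('pics/m3.png',np.hstack([a,b])[:,:,::-1])
E
```

```text
scene 0.045 99 [ 0.4751 -0.1817]
scene 0.07 111 [ 0.4749 -0.1817]
scene 0.045 91 [ 0.6516 -0.143 ]
scene 0.07 85 [ 0.6516 -0.1427]
plate ((561.9290771484375, -162.61587524414062), (230.83338928222656, 66.85600280761719), 12.177748680114746)
bar 101 [ 0.56124408 -0.1633199   0.11380136] [0.05823773 0.02162131 0.00558763]
side 0.045 116 [ 0.4761 -0.181 ]
side 0.07 126 [ 0.4759 -0.1806]
side 0.045 111 [ 0.6527 -0.1422]
side 0.07 119 [ 0.653  -0.1416]
plate ((563.9564819335938, -162.5871124267578), (229.63865661621094, 66.83362579345703), 11.95501708984375)
bar 146 [ 0.5641333  -0.16178735  0.11377652] [0.05711304 0.02442129 0.00537504]
```

View pics/m3.png

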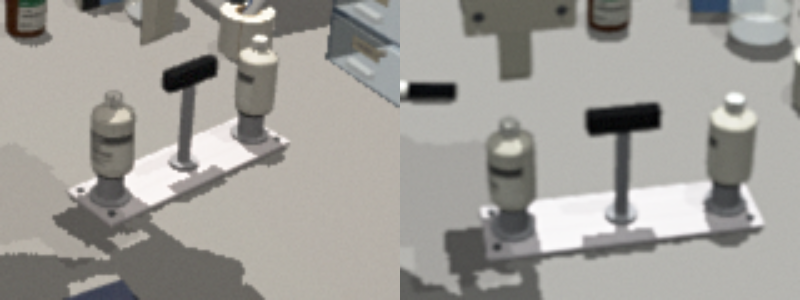

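The bottle stands upright on the post at crop (113,140) / (512,165), within 1 mm of centre. Handle centre is (0.5635, −0.1623), bar top 0.115. I'll move over the handle and down.

Emit:
arm_command(
  xyz=[
    [9, 2, 0],
    [20, 4, 0],
    [25, 5, 0],
    [20, 4, 0],
    [11, 2, 0],
    [4, 1, -10],
    [0, 0, -20],
    [0, 0, -25],
    [0, 0, -20],
    [0, 0, -12],
    [0, 0, -6],
    [0, 0, 0],
    [0, 0, 0],
  ],
  spin=[0, 0, 0, 0, 0, 0, 0, 0, 0, 0, 0, 0, 0],
)

```text
time: 10.25
tool_pos: [0.5634, -0.1626, 0.2634]
tool_rot: [-3.141, 0.001, -2.934]
contact_force: [0.1, -0.1, -0.2]
opening: 0.073
grip_force: 0.0
```

Emit:
arm_command(
  xyz=[
    [0, 0, 0],
    [0, 0, 0],
    [0, 0, 0],
    [0, 0, 0],
    [0, 0, 0],
    [0, 0, 0],
    [0, 0, 0],
    [0, 0, 0],
    [0, 0, 0],
    [0, 0, 0],
  ],
  spin=[0, 0, 0, 0, 0, 0, 0, 0, 0, 0],
  jaw=-0.6,
  squeeze=10,
)

```text
time: 11.25
tool_pos: [0.5632, -0.1624, 0.2627]
tool_rot: [3.141, -0.0, -2.934]
contact_force: [0.6, -0.1, -0.1]
opening: 0.0185
grip_force: 0.0
```

Emit:
arm_command(
  xyz=[
    [0, 0, 0],
    [0, 0, 0],
    [0, 0, 0],
    [0, 0, 0],
    [0, 0, 0],
  ],
  spin=[0, 0, 0, 0, 0],
  jaw=-1,
  squeeze=10,
)

```text
time: 11.75
tool_pos: [0.5632, -0.1622, 0.2627]
tool_rot: [3.141, -0.0, -2.934]
contact_force: [-0.8, 3.2, 2.1]
opening: 0.0136
grip_force: 10.0
```

Emit:
arm_command(
  xyz=[
    [0, 0, 0],
    [0, 0, 0],
    [0, 0, 0],
    [0, 0, 0],
  ],
  spin=[0, 0, 0, 0],
  squeeze=45,
)

```text
time: 12.15
tool_pos: [0.5631, -0.1625, 0.2626]
tool_rot: [3.142, -0.0, -2.934]
contact_force: [-1.1, 1.9, -1.5]
opening: 0.0136
grip_force: 45.0
```

Emit:
arm_command(
  xyz=[
    [0, 0, 0.5],
    [0, 0, 1],
    [0, 0, 2],
    [0, 0, 3],
    [0, 0, 4],
    [0, 0, 4],
    [0, 0, 4],
    [0, 0, 4],
    [0, 0, 3],
    [0, 0, 2],
    [0, 0, 1],
    [0, 0, 0],
    [0, 0, 0],
    [0, 0, 0],
  ],
  spin=[0, 0, 0, 0, 0, 0, 0, 0, 0, 0, 0, 0, 0, 0],
)

```text
time: 13.55
tool_pos: [0.5632, -0.1624, 0.291]
tool_rot: [3.141, -0.0, -2.934]
contact_force: [-0.4, -0.5, -6.4]
opening: 0.0139
grip_force: 45.0
```

```bash
cat > chk.py <<'E'
from h import *
import sys
from scipy.optimize import least_squares
dz=float(sys.argv[1]);t=sys.argv[2];I=[]
for n in('scene','side'):
    k=snap(n,n+t);I.append(k['img']);P=cloud(k).reshape(-1,3);P=P[~np.isnan(P[:,0])]
    for c in((.4755,-.181),(.652,-.143)):
      for z0,z1 in((.045,.06),(.07,.085)):
        q=P[(np.hypot(P[:,0]-c[0],P[:,1]-c[1])<.026)&(P[:,2]>z0+dz)&(P[:,2]<z1+dz)]
        if len(q)>20: print(n,z0,len(q),least_squares(lambda p:np.hypot(q[:,0]-p[0],q[:,1]-p[1])-.019,c,loss='soft_l1',f_scale=.001).x.round(4))
      q=P[np.hypot(P[:,0]-c[0],P[:,1]-c[1])<.015]; print('top',np.percentile(q[q[:,2]<.16+dz][:,2],99.5).round(4))
    R=(P[:,0]>.42)&(P[:,0]<.72)&(P[:,1]>-.24)&(P[:,1]<-.09)&(abs(P[:,2]-dz-.008)<.008)
    q=P[R]; A=np.c_[q[:,:2],np.ones(len(q))]; s=np.linalg.lstsq(A,q[:,2],rcond=None)[0]; print('plate slope',s[:2].round(3),'z mean',q[:,2].mean().round(4),len(q))
a=cv2.resize(I[0][170:310,210:390],(400,300));b=cv2.resize(I[1][170:310,170:350],(400,300))
cv2.imwrite(f'pics/m{t}.png',np.hstack([a,b])[:,:,::-1])
o=observe();print(o['tool_pos'],o['contact_force'],o['torque'],o['grip_force'],o['time'])
E
python3 chk.py .0285 4
```

```text
scene 0.045 102 [ 0.4753 -0.1829]
scene 0.07 114 [ 0.4747 -0.183 ]
top 0.1441
scene 0.045 89 [ 0.6519 -0.145 ]
scene 0.07 90 [ 0.6518 -0.1445]
top 0.0651
plate slope [-0.003  0.023] z mean 0.0373 1344
side 0.045 120 [ 0.4763 -0.1819]
side 0.07 122 [ 0.4759 -0.1819]
top 0.143
side 0.045 114 [ 0.6529 -0.1438]
side 0.07 127 [ 0.6532 -0.1436]
top 0.1431
plate slope [-0.005  0.021] z mean 0.0361 2095
[ 0.56320522 -0.16238441  0.29109157] [-0.60376637 -0.70230969 -5.93452632] [ 0.03484406  0.03329391 -0.00478665] 44.99526858329773 13.65
```

The carrier is level (slope about 0.02) and both bottles are seated. I'll lift the rest gently to about 10 cm.

Emit:
arm_command(
  xyz=[
    [0, 0, 1],
    [0, 0, 2],
    [0, 0, 4],
    [0, 0, 6],
    [0, 0, 7],
    [0, 0, 8],
    [0, 0, 8],
    [0, 0, 8],
    [0, 0, 8],
    [0, 0, 7],
    [0, 0, 6],
    [0, 0, 4],
    [0, 0, 2],
    [0, 0, 1],
    [0, 0, 0],
    [0, 0, 0],
    [0, 0, 0],
    [0, 0, 0],
    [0, 0, 0],
    [0, 0, 0],
  ],
  spin=[0, 0, 0, 0, 0, 0, 0, 0, 0, 0, 0, 0, 0, 0, 0, 0, 0, 0, 0, 0],
)

```text
time: 15.65
tool_pos: [0.5632, -0.1624, 0.3632]
tool_rot: [3.141, -0.0, -2.934]
contact_force: [0.2, 0.5, -5.9]
opening: 0.0138
grip_force: 45.0
```

```bash
python3 chk.py .1 5
```

```text
scene 0.045 109 [ 0.4757 -0.1831]
scene 0.07 126 [ 0.4748 -0.1829]
top 0.2164
scene 0.045 97 [ 0.6517 -0.1453]
scene 0.07 102 [ 0.652  -0.1445]
top 0.2039
plate slope [-0.004  0.026] z mean 0.1094 1318
side 0.045 133 [ 0.4765 -0.1822]
side 0.07 150 [ 0.4761 -0.1821]
top 0.215
side 0.045 131 [ 0.6531 -0.1442]
side 0.07 136 [ 0.6534 -0.1436]
top 0.2155
plate slope [-0.006  0.026] z mean 0.1082 2115
[ 0.56321207 -0.16239573  0.3632259 ] [ 0.3218673   0.25053279 -5.46635597] [0.07281407 0.0516153  0.02808307] 44.99522387981415 15.75
```

View pics/m5.png

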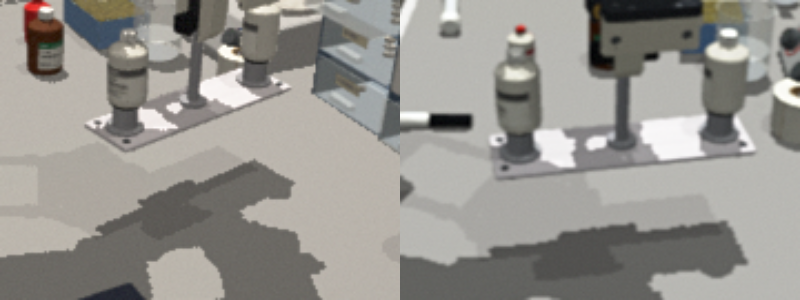

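The carrier hangs level, with its underside about 10 cm up. Both bottles stand on their posts at crop (127,75)/(260,40) and (518,100)/(725,85). Handing in.

```bash
python3 -c "
from cell import *
print(hand_in())"
```

```text
the job is handed in; nothing more can be done
None
```

The job is handed in (no verdict was returned): in the last check the matching bottle stood centred on its post and the gripper held the carrier by its handle, level about 10 cm up, with both bottles upright.

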